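Mark the blue bowl's ware board ready for the kiln

TASK

The glaze on the blue bowl is dry: with a fingertip, push the status flap on its ware board up and right over its hinge, away from you, until it lies flat on the other side and shows green (ready for the kiln) instead of orange. Push gently and do not pinch or force the flap, do not shift any of the boards, pieces or other things on the bench, leave the other two flaps as they are, and finish clear of everything.

Things in the scene. Friction and masses are not known exactly. Their poses are not given: they have to be found in the camera images.
- blue_bowl: blue glazed bowl, 112 mm across the rim, 58 mm high, loose on its ware board near the far end; origin at the centre of its underside, z up
- bowl_flap (a joint): status flap on the bowl's board, a stiff-hinged metal plate; turn in rad: 0 = flat towards the board's front end (robot's side), orange face up; 1.57 = upright; 3.14 = right over, flat towards the bowl, green face up. Starts at 0 to 0.2. Friction of about 0.08 N m holds it at any angle; 1 to 2 N at the free edge moves it. Stops on rubber bumpers at both ends
- bowl_hinge (a point): middle of the hinge axis of the bowl's flap, 50 mm above the bench; fixed to the bowl's board, same axes: x level, from the front end (robot's side) towards the bowl; y along the hinge axis; z up. The hinge lugs beside the flap are 114 mm apart over their outsides and rise 14 mm above the axis
- bowl_edge (a point): middle of the flap's free edge, an 8 mm round bead, on its axis, 85 mm from the hinge axis; turns with the flap. The flap is 98 mm wide along the hinge, 4 mm thick, 89 mm from hinge axis to the bead's outside. Lying at 0, the edge hangs 34 mm out past the board's front end, its underside 46 mm above the bare bench, so a fingertip can get under it from the front
- bowl_board: plywood ware board that carries the blue bowl and its flap: 290 mm long (x), 130 mm wide (y), 25 mm thick, about 1.2 kg, loose on the bench; origin at the centre of its underside, x from the front end (robot's side) to the far end. The hinge axis is at x -90 mm, the bowl's centre at about x +75 mm; flipped over, the flap's edge lies about 20 mm short of the bowl
- white_mug: white mug, 74 mm across plus its handle, 88 mm high, loose on its own ware board; origin at the centre of its underside
- mug_flap (a joint): status flap on the mug's board, a stiff-hinged metal plate; turn in rad: 0 = flat towards the board's front end (robot's side), orange face up; 1.57 = upright; 3.14 = right over, flat towards the mug, green face up. Same build as the bowl's; starts at 3.05 to 3.14, green up, and stays so
- mug_board: the ware board that carries the white mug, same build as the bowl's; origin at the centre of its underside
- clay_vase: terracotta vase, 94 mm across the belly, 100 mm high, loose on its own ware board; origin at the centre of its underside
- vase_flap (a joint): status flap on the vase's board, a stiff-hinged metal plate; turn in rad: 0 = flat towards the board's front end (robot's side), orange face up; 1.57 = upright; 3.14 = right over, flat towards the vase, green face up. Same build as the bowl's; starts at 0 to 0.1, orange up, and stays so
- vase_board: the ware board that carries the terracotta vase, same build as the bowl's; origin at the centre of its underside
- tool_cup: green cup with modelling tools standing in it, 84 mm across, 190 mm high with the tools, loose on the bench between or beside the boards; origin at the centre of its underside
- stamp_bowl: white bowl full of wooden stamps, 120 mm across, 65 mm high, loose on the bench to one side; origin at the centre of its underside
There are look-alikes about, which are no part of the job. Leave any pink look-alike of the stamp_bowl alone. There is more than one size of the blue_bowl; the one meant has the size given above.

How it is judged:
By the outcome, as a careful person would: the job done as asked, in the order asked, and still so for the second after the job is handed in, with the robot touching nothing.
It also fails if it takes over 35 s, if anything falls off the work surface, if the arm or the gripper's body presses on something with over 40 N, if the wrist force passes 120 N, or if a joint passes its speed limit or range.

ROBOT

A 7-joint arm with a two-finger parallel gripper is mounted at the origin on the work surface. World frame = base frame: x ahead of the robot, y to its left, z up, the work surface at z = 0. Lengths are in mm, angles in rad, forces in N, time in s.
With the tool pointing down it reaches from about 350 to 900 mm from the base axis. Payload 8.1 kg.
Tool frame: the origin (TCP) lies on the centre line of the jaws, within the pads' length; the fingertips stand r.tips_ahead ahead of it and the grasp point (between the pads) lies 2 mm behind it (r.tips_ahead is the distance from the TCP to the fingertips, in mm); x points along the fingers, z is the direction in which the jaws open and shut, and the axes are right-handed (so a half turn about x gives the same grasp; the last joint's range is limited). The gripper opens to 92 mm and grips with 3 to 60 N. Pads are 19 mm wide; open, the fingers measure 130 mm over their backs; the gripper's body (75 mm by 190 mm) begins 47 mm behind the grasp point.
Start: joints at [1.015, 0.434, 0.025, 1.573, -0.012, 1.134, -0.075], TCP at [273.408, -562.04, 243.742] pointing down, gripper open.
Joint ranges: [-2.62, 2.62], [-0.44, 2.09], [-1.27, 1.32], [0.08, 2.57], [-1.32, 4.46], [0.12, 2], [-2.74, 2.74]. Speed limits (rad/s): [2.22, 2.22, 3.01, 3.01, 3.14, 3.14, 3.14].

INTERFACE

Orientations are given as a unit quaternion [w, x, y, z].
In Python, from station import r, vision, ticket gives the robot as it stands.
- The arm moves only by the tool drive_tool, never from a script. Its argument "steps" is a list that holds one entry, the list of rows, each a list of 4 numbers: the shift along the world's x, y, z in mm, then the turn about the world's z in degrees. A call has exactly 5 rows; each row is the pose to reach, as a shift and turn from the pose measured when the call began; what a row does not reach only later rows make up. A row lasts 1/12 s, in which the tool goes at most 41.7 mm and 7.16 degrees, less where a joint would pass 70% of its speed; a pose out of reach is approached as far as the arm can. A call with a gripper value outside its range is refused whole. "hand" is the closure, from 0 (fully open) to 1 (shut), set as the call begins (left out, the last holds). The fingers move at their own pace and stop on an object; "newtons" is the grip in N (left out, the last holds). Time passes only in rows, so rows that repeat a pose let the fingers close, or fill a call up. It gives the time, the measured TCP pose, the force and the opening at its end, in the units of the state.
- r.read_state(): the state, without advancing time (a new reading comes with each control period).
- vision.capture(name): name is "side" or "top" or "wrist"; returns a dict with "color" (384x512x3 uint8, red, green, blue), "depth" (384x512 float32, mm along the optical axis (not along the pixel's ray), 0 where there is no reading), "camera_matrix" (3x3 intrinsics, pixels), "position" and "rotation" of the camera in the world. Camera axes: x right, y up, looking along -z (the intrinsics and any distortion apply to the point x, -y, -z); pixel columns grow to the right and rows downward; lengths in mm; the calibration is good to about 2 mm. The wrist camera is an equidistant fisheye: a pixel r from the principal point sees the ray r / f radians off the axis. A picture is of the moment at which its call begins.
- ticket.finish_job(): hands the job in, once; it reports no verdict.
The state is a dict: "clock": time; "joints": joint angles; "qvel": joint speeds; "tau": joint torques, N m; "eef_pos": TCP position; "tcp_rot": TCP orientation; "wrist_force": force on the tool from outside, world axes, zero at the start; "moment": the same for the moment, N m; "grip_width": opening from 0.0 (shut) to 1.0 (fully open).
Only numpy, scipy, OpenCV 4.12 (cv2) and the standard library are available. Lean on these libraries where they do the work, as an engineer would, in place of code of your own. Each camera call takes 0.05 s, during which the arm holds its last target. There are 200 camera calls.

## Working session

There is one attempt and no reset: what is moved stays moved. The work goes in short steps, Python scripts to look and compute and a tool call to move; the robot and the scene stay as the last step left them, time stands still between calls to the robot, and variables do not carry over. Pictures are saved under pics/ and viewed, about 8 in all and at most 12, crops included, and the job is handed in when it is done.

Besides the shell and the picture viewer there is one more tool, called as a command line: name --argument value ..., lists and objects as JSON in quotes. drive_tool: Moves the arm, as the interface text tells. Its arguments: {"type":"object","properties":{"steps":{"type":"array","items":{"type":"array","items":{"type":"array","items":{"type":"number"}}}},"hand":{"type":"number"},"newtons":{"type":"number"}},"required":["steps"]}

```bash
mkdir -p pics; cat > h.py <<'E'
import numpy as np, cv2
from station import r, vision, ticket
def cap(n,f=None):
    c=vision.capture(n)
    if f: cv2.imwrite('pics/'+f,c['color'][:,:,::-1])
    return c
def cloud(c):
    K=np.array(c['camera_matrix']);d=c['depth'];v,u=np.mgrid[:d.shape[0],:d.shape[1]]
    P=np.stack([(u-K[0,2])/K[0,0]*d,-(v-K[1,2])/K[1,1]*d,-d],-1)
    W=P@np.array(c['rotation']).T+np.array(c['position']); W[d==0]=np.nan
    return W
E
python3 - <<'E'
from h import *
a=cap('top','top1.png');b=cap('side','side1.png')
np.savez('c1.npz',top=cloud(a),side=cloud(b),tc=a['color'],sc=b['color'])
for c in (a,b): print(c['position'],np.round(c['rotation'],2).tolist(),np.round(c['camera_matrix'],0).tolist())
s=r.read_state();print(s,r.tips_ahead)
A=cv2.imread('pics/top1.png');B=cv2.imread('pics/side1.png')
cv2.imwrite('pics/both.png',np.vstack([cv2.resize(A,(400,300)),cv2.resize(B,(400,300))]))
E
```

```text
Traceback (most recent call last):
  File "h.py", line 10, in cloud
    W=P@np.array(c['rotation']).T+np.array(c['position']); W[d==0]=np.nan
      ~^~~~~~~~~~~~~~~~~~~~~~~~~~
ValueError: matmul: Input operand 1 has a mismatch in its core dimension 0, with gufunc signature (n?,k),(k,m?)->(n?,m?) (size 4 is different from 3)
```

View pics/top1.png

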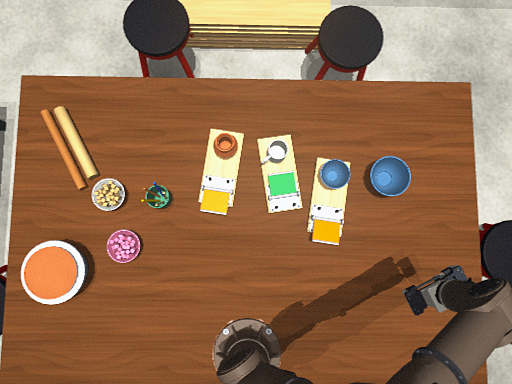

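View pics/side1.png

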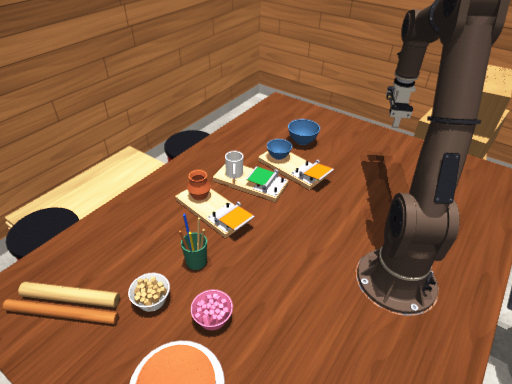

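The top view shows two candidates for the bowl: a blue bowl on a board at (335,175) and a larger blue bowl on the bare bench at (390,176). The one at (335,175) is on a board, with its orange flap at (326,232). The mug's green flap is at (283,185) and the vase's orange flap at (214,202). I'll check the sizes by measurement.

```bash
sed -i "s/^import numpy.*/&\nfrom scipy.spatial.transform import Rotation as Ro/; s/np.array(c\['rotation'\]).T/Ro.from_quat(c['rotation'],scalar_first=True).as_matrix().T/" h.py
python3 - <<'E'
from h import *
a=cap('top','top2.png');W=cloud(a)
print(a['position'],np.round(a['rotation'],3),np.round(a['camera_matrix'],0).tolist())
s=r.read_state();print(s,r.tips_ahead)
hsv=cv2.cvtColor(a['color'],cv2.COLOR_RGB2HSV)
def rep(n,m,u0,u1,v0,v1):
    k=np.zeros(m.shape,bool);k[v0:v1,u0:u1]=m[v0:v1,u0:u1]
    P=W[k];P=P[~np.isnan(P[:,0])]
    print(n,len(P),'med',np.median(P,0).round(),'min',P.min(0).round(),'max',P.max(0).round());return P
H,S,V=[hsv[...,i].astype(int) for i in range(3)]
blue=(H>95)&(H<125)&(S>90)
rep('bowl',blue,310,358,150,200);rep('big',blue,362,420,150,205)
org=(H>8)&(H<25)&(S>200)&(V>180)
P=rep('flap',org,305,350,210,250)
print('flap rect',cv2.minAreaRect(P[:,:2].astype(np.float32)))
A=np.c_[P[:,:2],np.ones(len(P))];print('plane',np.linalg.lstsq(A,P[:,2],rcond=None)[0])
# board: points z 15..35 in region
m=(W[...,2]>17)&(W[...,2]<32);P=rep('board',m,300,358,150,250)
print('board rect',cv2.minAreaRect(P[:,:2].astype(np.float32)))
big=cv2.resize(a['color'][135:260,240:420,::-1],None,fx=4,fy=4,interpolation=cv2.INTER_CUBIC);cv2.imwrite('pics/crop1.png',big)
E
```

```text
[ 435.91727225   17.97987209 1495.69318323] [ 0.709  0.03  -0.047 -0.703] [[389.0, 0.0, 253.0], [0.0, 389.0, 191.0], [0.0, 0.0, 1.0]]
{'clock': 0.15, 'joints': array([ 1.01538784,  0.43504958,  0.02496292,  1.57386213, -0.01157046,
        1.13401765, -0.07512003]), 'qvel': array([-0.00133935, -0.00285513,  0.00107406, -0.00247813, -0.00177809,
        0.00157142, -0.00268961]), 'tau': array([ 1.58755756e-03, -6.68265224e+01,  9.85832289e-01, -3.14693499e+01,
       -6.04253425e-02,  3.92727682e-02,  1.11728662e-04]), 'eef_pos': array([ 273.23145069, -561.70868669,  243.14346585]), 'tcp_rot': array([ 0.5990852 ,  0.37520509,  0.59984477, -0.37483904]), 'wrist_force': array([ 0.16320477, -0.43365003,  0.70737489]), 'moment': array([ 0.01101479,  0.01165513, -0.02312298]), 'grip_width': 0.9972645478049549} 17.0
bowl 652 med [ 666. -327.   47.] min [ 605. -372.   19.] max [ 714. -266.   88.]
big 1271 med [ 662. -544.   32.] min [ 581. -602.   -5.] max [ 729. -453.   86.]
flap 497 med [ 449. -288.   57.] min [ 408. -342.   -5.] max [ 489. -237.   71.]
flap rect ((450.0119323730469, -289.3960876464844), (97.33293151855469, 71.80494689941406), 81.71050262451172)
plane [-1.51132351e-01  9.47481901e-03  1.27995847e+02]
board 1495 med [ 574. -297.   25.] min [ 430. -392.   17.] max [ 730. -196.   32.]
board rect ((583.7874145507812, -286.1324768066406), (175.75448608398438, 289.3709411621094), 81.96308898925781)
```

View pics/crop1.png

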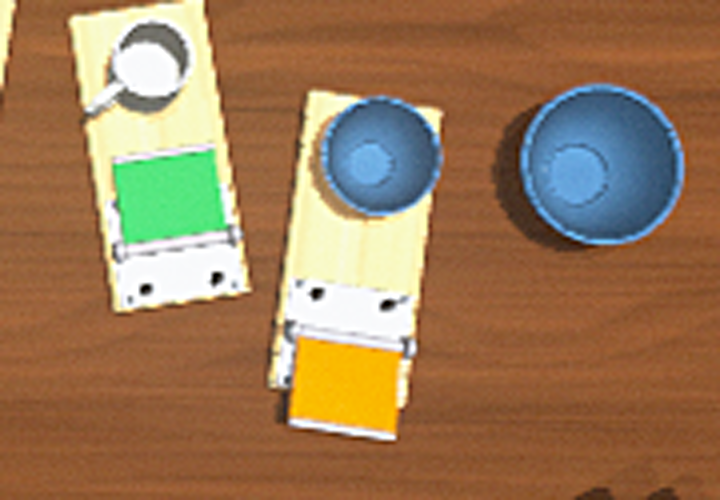

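Sizes fit: the bowl on the board is about 110 mm across, while the other is about 150. The board's axis is at about -8°, and the flap is raised about 0.15 rad. Next I need a profile of the flap and the tool's yaw.

```bash
python3 - <<'E'
from h import *
W=cloud(cap('top')).reshape(-1,3);W=W[~np.isnan(W[:,0])]
a=np.deg2rad(-8.2);u=np.array([np.cos(a),np.sin(a)]);n=np.array([-u[1],u[0]])
o=np.array([450,-289.])
s=(W[:,:2]-o)@u;t=(W[:,:2]-o)@n
for lo in range(-60,100,5):
    k=(s>=lo)&(s<lo+5)&(abs(t)<40);print(lo,W[k,2].round().astype(int)[::3].tolist()[:9],end=' | ')
print()
k=(W[:,2]>55)&(s>20)&(s<70)&(abs(t)<70);print('lugs',np.c_[s[k],t[k],W[k,2]].round().tolist())
for sg in (-1,1):
    k=(s>95)&(s<130)&(t*sg>0)&(abs(t)<80)&(W[:,2]>18)&(W[:,2]<32);print('board t edge',np.sort(t[k]*sg)[-8:].round())
R=Ro.from_quat(r.read_state()['tcp_rot'],scalar_first=True).as_matrix();print(R.round(3).tolist())
E
```

```text
-60 [-1, 2, 3, 0, -2, 2, 1, 1, -5] | -55 [0, -5, -4, 2, 0, -4, -3, -5, -1] | -50 [0, -6, -3, 65, 1, -3, 61, 2, 0] | -45 [0, 63, 65, 61, 68, 65, 65, 63, 67] | -40 [-2, 61, 62, 63, 62, 63, 62, 63, 69] | -35 [0, 62, 66, 64, 66, 62, 66, 66, 64] | -30 [-3, 63, 61, 64, 60, 65, 62, 59, 64] | -25 [-4, 60, 62, 59, 57, 63, 60, 67, 65] | -20 [52, 63, 62, 61, 60, 57, 64, 60, 60] | -15 [62, 60, 62, 61, 57, 60, 62, 63, 62] | -10 [54, 58, 56, 58, 56, 58, 56, 58, 53] | -5 [58, 56, 56, 60, 61, 61, 58, 57, 57] | 0 [60, 59, 54, 59, 58, 58, 55, 61, 61] | 5 [54, 57, 59, 56, 51, 59, 53, 58, 51] | 10 [52, 52, 54, 55, 55, 61, 58, 51, 58] | 15 [54, 54, 56, 53, 62, 54, 55, 58, 55] | 20 [51, 52, 52, 50, 54, 53, 50, 52, 51] | 25 [59, 49, 55, 55, 52, 54, 56, 54, 49] | 30 [52, 53, 47, 44, 54, 48, 51, 49, 50] | 35 [52, 55, 55, 58, 50, 55, 49, 51, 46] | 40 [60, 51, 53, 53, 57, 57, 54, 60, 53] | 45 [27, 54, 56, 55, 22, 56] | 50 [30, 26, 34, 33, 36, 30, 31, 26, 27] | 55 [26, 30, 25, 30, 28, 26, 26, 23, 28] | 60 [25, 23, 28, 24, 29, 21, 24, 23, 25] | 65 [27, 26, 28, 20, 22, 28, 28, 27, 29] | 70 [23, 28, 26, 31, 25, 26
[... 1292 characters left out ...]
5.0], [26.0, 39.0, 59.0], [27.0, 31.0, 55.0], [29.0, 20.0, 59.0], [30.0, 16.0, 55.0], [30.0, 13.0, 56.0], [38.0, -42.0, 58.0], [40.0, -52.0, 63.0], [40.0, -56.0, 64.0], [21.0, 45.0, 57.0], [27.0, 9.0, 59.0], [28.0, -2.0, 60.0], [36.0, -53.0, 62.0], [37.0, -57.0, 59.0], [21.0, 26.0, 55.0], [24.0, 5.0, 60.0], [26.0, -10.0, 56.0], [27.0, -14.0, 56.0], [29.0, -32.0, 58.0], [32.0, -54.0, 60.0], [21.0, 0.0, 56.0], [26.0, -33.0, 55.0], [27.0, -41.0, 55.0], [21.0, -26.0, 57.0], [23.0, -37.0, 56.0], [24.0, -45.0, 55.0], [20.0, -45.0, 57.0]]
board t edge [62. 62. 62. 62. 63. 63. 65. 65.]
board t edge [62. 62. 63. 63. 64. 64. 64. 65.]
[[-0.0, 0.899, 0.437], [0.001, 0.437, -0.899], [-1.0, -0.0, -0.001]]
```

The hinge middle comes out at about (491,-295), 50 mm up. The bead is at about (408,-283,63), so the 85 mm length checks. The tool stays vertical, so I will use the closed fingers' side face to press lightly on the bead while rising. That way friction lifts the bead rather than jamming it. First I turn the jaws along the hinge (-34°) and stop in front of the edge.

drive_tool --steps '[[[12,34,-5,-6.5],[25,69,-10,-13],[37,104,-20,-20],[49,138,-30,-27],[61,172,-40,-34]]]' --hand 1 --newtons 10

```text
clock: 0.62
eef_pos: [334.4, -388.1, 202.9]
tcp_rot: [0.462, 0.536, 0.462, -0.535]
wrist_force: [1.2, 0.2, -0.3]
grip_width: 0.688
```

drive_tool --steps '[[[10,30,-25,0],[20,60,-50,0],[30,85,-75,0],[36,100,-90,0],[38,105,-90,0]]]'

```text
clock: 1.03
eef_pos: [371.9, -279.1, 110.3]
tcp_rot: [0.461, 0.534, 0.465, -0.534]
wrist_force: [-0.3, 0.2, 0.0]
grip_width: 0.324
```

drive_tool --steps '[[[0,0,0,0],[0,0,0,0],[0,0,0,0],[0,0,0,0],[0,0,0,0]]]'

```text
clock: 1.45
eef_pos: [371.9, -280.4, 111.0]
tcp_rot: [0.461, 0.535, 0.464, -0.535]
wrist_force: [-0.4, -0.2, -0.4]
grip_width: 0.007
```

drive_tool --steps '[[[0,0,-20,0],[0,0,-40,0],[0,0,-60,0],[0,0,-74,0],[0,0,-74,0]]]'

```text
clock: 1.87
eef_pos: [370.5, -280.4, 35.2]
tcp_rot: [-0.46, -0.535, -0.465, 0.535]
wrist_force: [0.5, 0.2, -0.9]
grip_width: 0.008
```

```bash
python3 - <<'E'
from h import *
a=cap('side');w=cap('wrist')
A=cv2.resize(a['color'][110:210,240:400,::-1],(800,500),interpolation=cv2.INTER_CUBIC)
cv2.imwrite('pics/s3.png',A);cv2.imwrite('pics/w3.png',w['color'][:,:,::-1])
s=r.read_state();print(s['eef_pos'],s['wrist_force'])
E
```

```text
[ 371.63409722 -280.90407196   37.22158627] [-0.72638819  0.57519183  0.3667089 ]
```

View pics/s3.png

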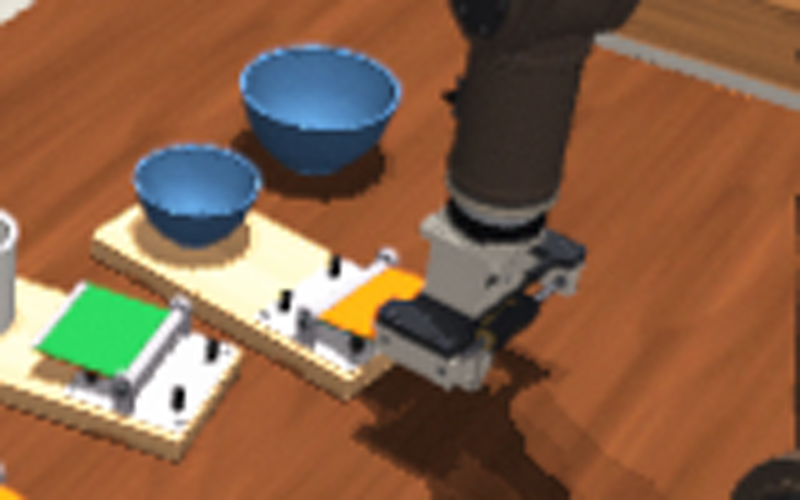

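View pics/w3.png

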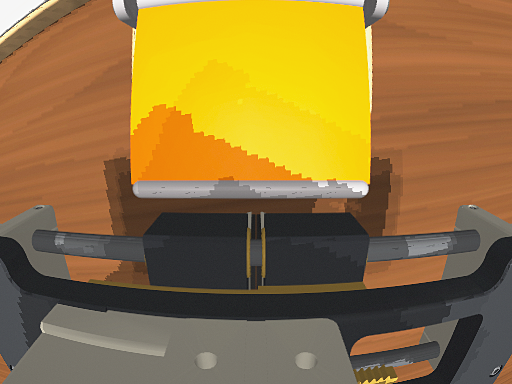

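The wrist view shows the closed fingers centred on the flap's bead, bead at rows 180–197 and fingers from row 212, square to it. The side view shows nothing touched. Next I close most of the gap, then push forward while rising.

drive_tool --steps '[[[4,-0.6,0,0],[8,-1.2,0,0],[12,-1.7,0,0],[16,-2.3,0,0],[16,-2.3,0,0]]]'

```text
clock: 2.38
eef_pos: [389.2, -283.4, 37.7]
tcp_rot: [0.461, 0.535, 0.464, -0.535]
wrist_force: [0.8, 0.6, -0.1]
grip_width: 0.007
```

drive_tool --steps '[[[1,-0.1,3,0],[2,-0.3,6,0],[3.5,-0.5,10,0],[5,-0.7,14,0],[6.5,-0.9,18,0]]]'

```text
clock: 2.8
eef_pos: [394.5, -284.1, 55.9]
tcp_rot: [-0.461, -0.535, -0.464, 0.535]
wrist_force: [-5.5, 0.1, -0.3]
grip_width: 0.002
```

```bash
python3 - <<'E'
from h import *
w=cap('wrist','w4.png')
s=r.read_state();print(s['eef_pos'],s['wrist_force'])
W=cloud(cap('top'))
E
```

```text
[ 394.61084518 -284.17451449   56.44044088] [-6.01333131  1.279868    3.00249538]
```

View pics/w4.png

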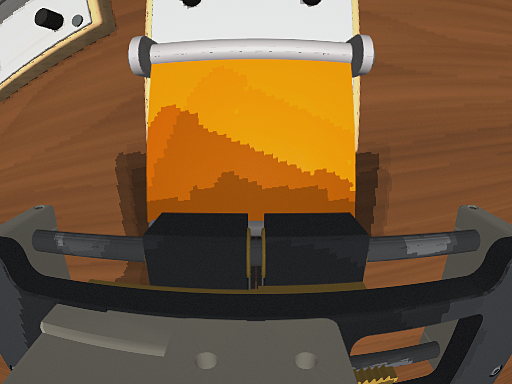

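drive_tool --steps '[[[0,0,2,0],[0,0,4,0],[0.5,0,6,0],[1,-0.1,8,0],[1,-0.1,8,0]]]'

```text
clock: 3.32
eef_pos: [395.6, -284.3, 64.6]
tcp_rot: [-0.461, -0.535, -0.464, 0.535]
wrist_force: [-1.8, 0.6, 2.0]
grip_width: 0.007
```

```bash
cat > m.py <<'E'
from h import *
s=r.read_state();print(s['eef_pos'].round(1),s['wrist_force'].round(1))
for i in range(1): W=cloud(cap('top'))
a=np.deg2rad(-8.2);u=np.array([np.cos(a),np.sin(a)]);n=np.array([-u[1],u[0]])
S=(W[...,:2]-[450,-289])@u;T=(W[...,:2]-[450,-289])@n
for lo in range(-40,150,10):
    k=(S>=lo)&(S<lo+10)&(abs(T)<40);z=W[k][:,2]
    print(lo,np.median(z).round(1) if len(z) else None,len(z),end=' | ')
k=(S>-110)&(S<260)&(abs(T)<80)&(W[...,2]>17)&(W[...,2]<32)
print('\nboard far edge s',np.sort(S[k&(abs(T)<30)])[-6:].round())
w=cap('wrist','wl.png')
hsv=cv2.cvtColor(w['color'],cv2.COLOR_RGB2HSV)
E
python3 m.py
```

```text
[ 395.6 -284.3   64.6] [-1.8  0.6  2. ]
-40 458.3 130 | -30 451.1 140 | -20 440.1 133 | -10 408.6 114 | 0 63.6 76 | 10 59.0 58 | 20 56.4 55 | 30 52.7 60 | 40 53.6 47 | 50 27.1 57 | 60 26.0 55 | 70 26.8 58 | 80 27.4 52 | 90 25.2 53 | 100 23.3 54 | 110 24.0 55 | 120 24.3 52 | 130 23.2 54 | 140 23.7 53 | 
board far edge s [232. 232. 233. 233. 233. 237.]
```

The flap slope went from 0.15 to about 0.33 and the force fell to 2 N, so the friction lift works. I'll carry on along the arc.

drive_tool --steps '[[[1.5,-0.2,5,0],[3.2,-0.5,10,0],[5.5,-0.8,15,0],[8,-1.1,20,0],[11,-1.5,25,0]]]'

```text
clock: 3.83
eef_pos: [406.4, -285.7, 89.9]
tcp_rot: [-0.46, -0.535, -0.464, 0.535]
wrist_force: [-4.2, 0.3, 1.0]
grip_width: 0.005
```

```bash
python3 m.py
```

```text
[ 406.4 -285.7   89.9] [-4.2  0.3  1. ]
-40 506.2 141 | -30 483.0 137 | -20 478.3 139 | -10 468.2 136 | 0 440.7 116 | 10 71.3 82 | 20 61.5 57 | 30 56.0 58 | 40 52.9 45 | 50 25.7 56 | 60 27.5 55 | 70 26.6 62 | 80 26.9 52 | 90 24.8 52 | 100 23.5 54 | 110 24.1 59 | 120 23.6 51 | 130 23.3 56 | 140 23.6 52 | 
board far edge s [236. 237. 238. 240. 243. 247.]
```

drive_tool --steps '[[[6,-0.9,7,0],[13,-1.9,13,0],[20,-2.9,19,0],[28,-4,25,0],[36,-5.2,30,0]]]'

```text
clock: 4.35
eef_pos: [443.9, -291.3, 121.3]
tcp_rot: [0.461, 0.535, 0.464, -0.535]
wrist_force: [-0.5, -0.0, -0.4]
grip_width: 0.006
```

drive_tool --steps '[[[7,-1,2,0],[14,-2,4,0],[21,-3,5,0],[28,-4,6,0],[35,-5,6,0]]]'

```text
clock: 4.77
eef_pos: [479.8, -296.4, 127.3]
tcp_rot: [0.461, 0.535, 0.463, -0.535]
wrist_force: [-1.1, -0.5, 1.4]
grip_width: 0.004
```

```bash
python3 m.py; python3 - <<'E'
from h import *
a=cap('side');cv2.imwrite('pics/s5.png',cv2.resize(a['color'][110:210,240:400,::-1],(800,500),interpolation=cv2.INTER_CUBIC))
E
```

```text
[ 479.8 -296.4  127.3] [-1.1 -0.5  1.4]
-40 590.3 146 | -30 580.3 158 | -20 568.8 172 | -10 556.3 203 | 0 555.5 180 | 10 553.0 145 | 20 545.0 143 | 30 526.1 142 | 40 522.2 137 | 50 518.6 139 | 60 510.7 125 | 70 506.6 76 | 80 475.0 55 | 90 24.3 50 | 100 23.3 55 | 110 23.4 52 | 120 23.8 54 | 130 24.1 54 | 140 23.3 54 | 
board far edge s [234. 235. 236. 237. 237. 243.]
```

View pics/s5.png

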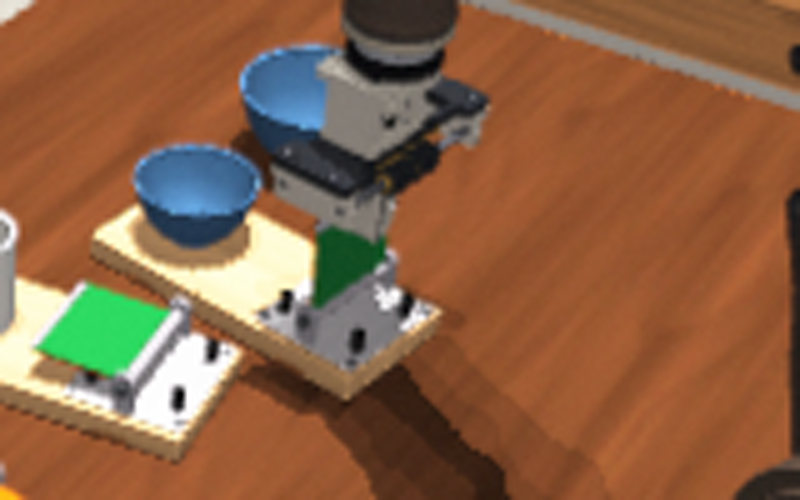

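The flap is just about upright, green side towards the robot, at about 1 N, and nothing has shifted. Now I push it over the top along an arc.

drive_tool --steps '[[[12,-1.8,-1,0],[25,-3.6,-4,0],[36,-5.2,-9,0],[46,-6.7,-17,0],[55,-8,-27,0]]]'

```text
clock: 5.33
eef_pos: [535.4, -304.4, 99.4]
tcp_rot: [0.462, 0.535, 0.463, -0.535]
wrist_force: [-0.6, -0.2, 0.1]
grip_width: 0.003
```

```bash
python3 - <<'E'
from h import *
s=r.read_state();print(s['eef_pos'],s['wrist_force'])
a=cap('side');cv2.imwrite('pics/s6.png',cv2.resize(a['color'][110:210,240:400,::-1],(800,500),interpolation=cv2.INTER_CUBIC))
E
```

```text
[ 535.36165162 -304.37996537   99.40512937] [-0.64030486 -0.22770753  0.14295084]
```

View pics/s6.png

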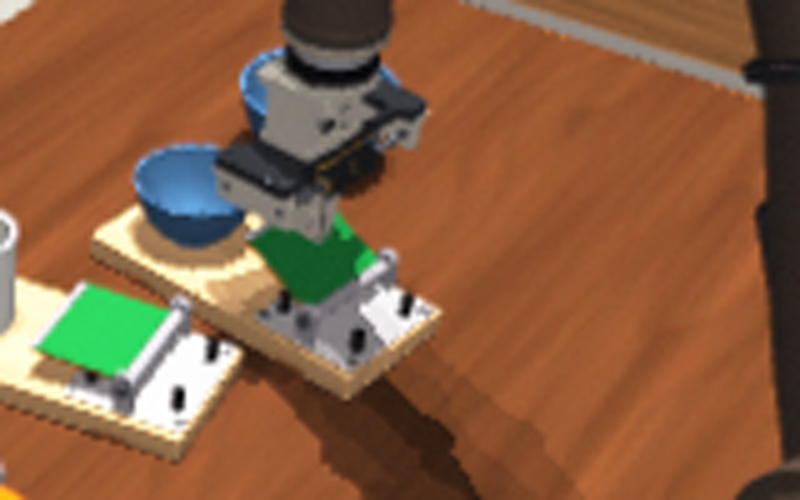

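drive_tool --steps '[[[3,-0.4,-5,0],[5,-0.7,-10,0],[7,-1,-15,0],[8,-1.1,-19,0],[8,-1.1,-23,0]]]'

```text
clock: 5.8
eef_pos: [544.4, -304.9, 73.9]
tcp_rot: [0.461, 0.535, 0.464, -0.534]
wrist_force: [1.0, 0.4, 1.4]
grip_width: 0.005
```

drive_tool --steps '[[[0,0,-1,0],[0,0,-2,0],[0,0,-3,0],[0,0,-4,0],[0,0,-4,0]]]'

```text
clock: 6.22
eef_pos: [544.4, -304.9, 70.0]
tcp_rot: [0.462, 0.535, 0.464, -0.534]
wrist_force: [0.2, -0.5, 0.4]
grip_width: 0.005
```

drive_tool --steps '[[[0,0,-0.5,0],[0,0,-1,0],[0,0,-1.5,0],[0,0,-2,0],[0,0,-2,0]]]'

```text
clock: 6.63
eef_pos: [544.5, -305.0, 69.2]
tcp_rot: [0.462, 0.535, 0.464, -0.534]
wrist_force: [-2.9, 1.7, 12.8]
grip_width: 0.006
```

12.8 N at a tip height of 52 mm means the flap is on its bumper. I'll lift straight off and withdraw.

drive_tool --steps '[[[0,0,5,0],[0,0,20,0],[0,0,50,0],[0,0,85,0],[0,0,120,0]]]'

```text
clock: 7.05
eef_pos: [543.9, -304.8, 190.2]
tcp_rot: [0.461, 0.535, 0.464, -0.534]
wrist_force: [1.0, 0.4, -0.1]
grip_width: 0.006
```

drive_tool --steps '[[[-25,0,15,0],[-55,0,30,0],[-90,0,40,0],[-120,0,50,0],[-140,0,50,0]]]'

```text
clock: 7.47
eef_pos: [401.5, -305.6, 242.3]
tcp_rot: [0.462, 0.535, 0.463, -0.535]
wrist_force: [-0.6, -0.8, 1.1]
grip_width: 0.001
```

drive_tool --steps '[[[0,-30,0,0],[0,-70,0,0],[0,-110,0,0],[0,-140,0,0],[0,-140,0,0]]]'

```text
clock: 7.88
eef_pos: [399.0, -452.4, 242.2]
tcp_rot: [-0.461, -0.536, -0.46, 0.538]
wrist_force: [-0.4, 0.6, -0.3]
grip_width: 0.006
```

```bash
python3 m.py; python3 - <<'E'
from h import *
a=cap('top','top7.png');W=cloud(a);W0=cloud({'color':0,**{k:a[k] for k in('depth','camera_matrix','position','rotation')}})
A=cv2.imread('pics/top2.png')[120:270,40:430];B=a['color'][120:270,40:430,::-1]
d=cv2.absdiff(A,np.ascontiguousarray(B))
cv2.imwrite('pics/cmp.png',cv2.resize(np.vstack([B,d]),None,fx=2,fy=2))
hsv=cv2.cvtColor(a['color'],cv2.COLOR_RGB2HSV);g=(hsv[...,0]>50)&(hsv[...,0]<80)&(hsv[...,1]>120)
g[:,:300]=0;P=W[g];P=P[(P[:,2]>20)&(P[:,0]>480)&(P[:,0]<620)];print(len(P),np.median(P,0),np.linalg.lstsq(np.c_[P[:,:2],np.ones(len(P))],P[:,2],rcond=None)[0])
E
```

```text
[ 399.  -452.4  242.2] [-0.4  0.6 -0.3]
-40 -1.2 56 | -30 -1.4 52 | -20 0.5 58 | -10 26.3 58 | 0 29.3 57 | 10 26.4 58 | 20 26.7 54 | 30 29.2 66 | 40 53.6 58 | 50 50.3 56 | 60 51.3 56 | 70 51.3 58 | 80 51.3 55 | 90 50.8 56 | 100 50.9 56 | 110 51.0 56 | 120 51.3 53 | 130 24.9 36 | 140 24.7 50 | 
board far edge s [236. 236. 239. 240. 240. 241.]
500 [ 534.26463066 -298.78242287   50.63227991] [-9.56392426e-03  2.31514243e-03  5.65091541e+01]
```

View pics/cmp.png

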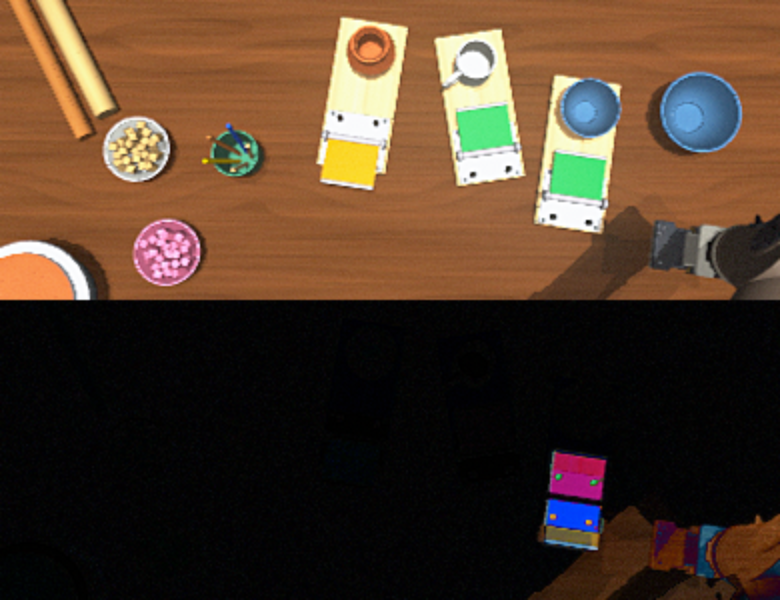

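The comparison picture shows the flap green and flat, with a slope of 0.01 rad and its top at 51 mm. The only difference from the picture taken before the moves is at the flap itself (580,475–525) plus the arm and its shadow. Nothing else moved, so I'm handing in.

```bash
python3 -c "
from h import *
print(ticket.finish_job())"
```

```text
the job is handed in; nothing more can be done
None
```

The blue bowl's flap is turned right over. It now lies flat with its green face up, and I handed the job in at about 8 s on the robot's clock.

I closed the fingers and used them as one fingertip. I pressed lightly on the flap's edge while rising, swept it over the hinge in an arc, and pressed it down onto its bumper.

- **Flap:** the last top view puts it within about 0.01 rad of flat, with its top about 51 mm above the bench.
- **Everything else:** before and after pictures differ only at this flap and at the arm and its shadow. No board, piece or other flap shows any movement.
- **Robot:** it finished clear of everything, with no contact force.
- **Force:** it stayed within the limits. During the push it peaked at about 6 N on first contact, more than the 1–2 N the flap needs. The final press on the bumper briefly reached about 13 N. No check failed.

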